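# Seat the battery module in the drive unit and lock it

## Task

Fit the shorter of the two battery modules into the bay of the drive-unit casing: press it fully home, flush with the casing's face, then swing the keeper shut over it. Leave the longer module, the wrench, the jar and the bearing where they are.

Things in the scene. Friction and masses are not known exactly. Their poses are not given: they have to be found in the camera images.
- module: The shorter battery module: a black plastic block 56 x 36 x 20 mm (x, y, z) with thin grey trim on top, lying flat on the mat, about 0.1 kg. Origin at its centre, z up. It fits the bay either way round.
- long_module: The longer battery module, for another bike: the same look and section but 78 mm long (78 x 36 x 20 mm), lying on the same mat; it does not fit the bay. Origin at its centre. Stays where it is.
- mat: Fixed cork mat, 160 x 260 x 3 mm (x, y, z), flat on the bench; both modules lie on it. Origin at the centre of its underside.
- casing: Fixed aluminium casing, 150 x 110 x 45 mm (x, y, z), on a steel stand. Its flat face leans 35 degrees, roughly towards the mat (the robot's left). Origin at the centre of the bay's mouth, on the face, 110 mm above the bench; z points out of the face, x up the slope, y across it. With the module seated flush, the module's centre is at (0, 0, -10) mm in this frame.
- bay_floor (a point): Centre of the bay's floor, 20 mm below the mouth; same axes as the casing. The bay is a rectangular recess 59 (x) by 38 (y) mm with a 2.5 mm bevel round its mouth. A sprung steel leaf, 24 mm long, stands 2.8 mm out of its +y wall, ramped near the mouth: it grips the module, which must be pushed in with some 3 to 12 N.
- keeper (a joint): Angle of the keeper in rad: 0 = shut, lying over the bay, against a stop; 2.0 = widest open. A flat steel bar 52 x 14 x 4 mm, underside 2 mm above the casing's face, turning in the plane of the face; it stays where it is left and cannot pass over a module that stands proud.
- keeper_pivot (a point): The keeper's pivot, on the casing's face at (48, 0, 0) mm in the casing's frame. With the keeper at angle q its post stands at (48 - 42 cos q, 42 sin q) mm in the casing's x, y.
- keeper_post (a point): Top centre of the keeper's black round post, 14 mm in diameter, which rises 24 mm from the top of the bar, square to the casing's face; this point is 30 mm above the face.
- wrench: Open-ended steel wrench, about 160 mm long, lying on the bench. Stays where it is.
- jar: Closed jar, 56 mm in diameter, 60 mm tall, on the bench. Origin at the centre of its underside. Stays where it is.
- bearing: Steel bearing ring, 42 mm outside diameter, 12 mm high, lying on the bench. Origin at the centre of its underside. Stays where it is.
Mind the look-alikes: they are no part of the job. Of the things like the part that bears casing, leave any that is orange; of the rest the larger one is meant. What is shaped like the module but turquoise is not meant.

How it is judged:
By the outcome, as a careful person would: the job done as asked, in the order asked, and still so for the second after the job is handed in, with the robot touching nothing.
It also fails if it takes over 54 s, if anything falls off the work surface, if the arm or the gripper's body presses on something with over 40 N, if the wrist force passes 120 N, or if a joint passes its speed limit or range.

## Robot

A 6-joint arm with a two-finger parallel gripper is mounted at the origin on the work surface. World frame = base frame: x ahead of the robot, y to its left, z up, the work surface at z = 0. Lengths are in m, angles in rad, forces in N, time in s.
With the tool pointing down it reaches from about 0.3 to 0.775 m from the base axis. Payload 14.6 kg.
Tool frame: the origin (TCP) lies on the centre line of the jaws, within the pads' length; the fingertips stand 19 mm ahead of it and the grasp point (between the pads) is the TCP (arm.tip_extent is the distance from the TCP to the fingertips, in m); z points along the fingers, y is the line along which they close (so a half turn about z gives the same grasp; the last joint's range is limited). The gripper opens to 85 mm and grips with 20 to 120 N. Pads are 22 mm wide; open, the fingers measure 114 mm over their backs; the gripper's body (76 mm by 85 mm) begins 54 mm behind the grasp point. The pads swing forward as they close: fully open they stand 13 mm farther back than shut.
Start: joints at [1.179, 0.3, 1.521, -0, 1.321, -0.067], TCP at [0.176, 0.521, 0.25] pointing down, gripper open.
Joint ranges: [-3.03, 3.03], [-0.79, 2.21], [0.23, 2.52], [-1.04, 4.18], [0, 3.07], [-2.55, 2.55]. Speed limits (rad/s): [2.22, 2.22, 2.57, 3.14, 3.14, 3.14].

## Interface

Orientations are given as a rotation vector (axis times angle).
In Python, from station import arm gives the robot as it stands. Calls block until the motion is done:
- arm.goto(position, orientation): joint-space move of the TCP to a pose.
- arm.move_straight(position, rotation=None, v=0.15, guard=None): straight line of the TCP; rotation=None keeps the orientation; v is the mean speed in m/s. With guard (N) it stops when the force on the tool has changed by that much, and returns True; else False.
- arm.move_j(angles): joint-space move.
- arm.gripper_to(opening, effort=None): opening from 0.0 (shut) to 1.0 (fully open); effort is the grip in N (None keeps the last); returns when the fingers have stopped.
- arm.sleep(seconds).
- arm.solve_ik(position, orientation): joint angles nearest the present ones, or None.
- arm.grab_frame(name): name is "side" or "top"; returns the picture (420x560x3 uint8, red, green, blue); there is no depth.
- arm.camera_model(name): a dict with "camera_matrix" (3x3 intrinsics, pixels), "D" ([k1, k2, p1, p2, k3] as OpenCV has them; the pictures are not rectified), "rvec" (rotation vector, rad) and "tvec" (3), from world to camera coordinates, as OpenCV has them. Camera axes: x right, y down, z forward; pixel columns grow to the right and rows downward; lengths in m; the calibration is good to about 2 mm. A picture is of the moment at which its call begins. camera_model takes no time and is no camera call.
A pose or a line that the arm cannot do raises arm.IKError and nothing moves.
- arm.hand_in(): hands the job in; it is judged then, once.
Readings, each from a call of its own:
- arm.current_time(): time.
- arm.current_joints(): joint angles.
- arm.current_joint_velocities(): joint speeds.
- arm.current_tau(): joint torques, N m.
- arm.current_eef_pos(): TCP position.
- arm.current_eef_rot(): TCP orientation.
- arm.current_ft_force(): force on the tool from outside, world axes, zero at the start.
- arm.current_wrist_torque(): the same for the moment, N m.
- arm.current_width(): opening from 0.0 (shut) to 1.0 (fully open).
- arm.current_grasp_force(): force on a finger pad.
Only numpy, scipy, OpenCV 4.12 (cv2) and the standard library are available. Lean on these libraries where they do the work, as an engineer would, in place of code of your own. Each camera call takes 0.05 s, during which the arm holds its last target. There are 200 camera calls.

## Working session

There is one attempt and no reset: what is moved stays moved. The work goes in short steps, each a Python script; the robot and the scene stay as the last script left them, time stands still between calls to the robot, and variables do not carry over. Pictures are saved under pics/ and viewed, at most 10 in all, crops included, and the job is handed in when it is done.

```bash
ls; mkdir -p pics
python3 - <<'E'
from station import arm
import cv2
for n in("top","side"):
    f=arm.grab_frame(n); cv2.imwrite(f"pics/{n}0.png",f[:,:,::-1])
    m=arm.camera_model(n); print(n,m)
print(arm.current_time())
E
```

```text
pics
top {'camera_matrix': array([[500.80131397,   0.        , 269.10292232],
       [  0.        , 500.80131397, 210.20631375],
       [  0.        ,   0.        ,   1.        ]]), 'D': array([-0.15055968,  0.        ,  0.        ,  0.        ,  0.        ]), 'rvec': array([ 2.19642587, -2.13504238,  0.15000708]), 'tvec': array([-0.06187572,  0.55292808,  1.28942945])}
side {'camera_matrix': array([[456.32670642,   0.        , 289.44590596],
       [  0.        , 456.32670642, 212.04273551],
       [  0.        ,   0.        ,   1.        ]]), 'D': array([-0.0647388,  0.       ,  0.       ,  0.       ,  0.       ]), 'rvec': array([ 2.15100955, -0.58444746,  0.2741532 ]), 'tvec': array([-0.49062928,  0.2305105 ,  0.76355534])}
0.1
```

View pics/top0.png

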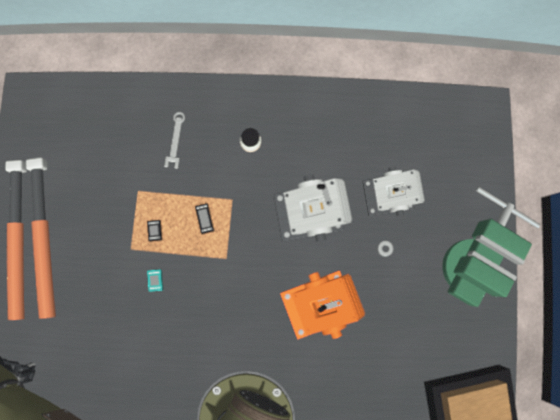

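View pics/side0.png

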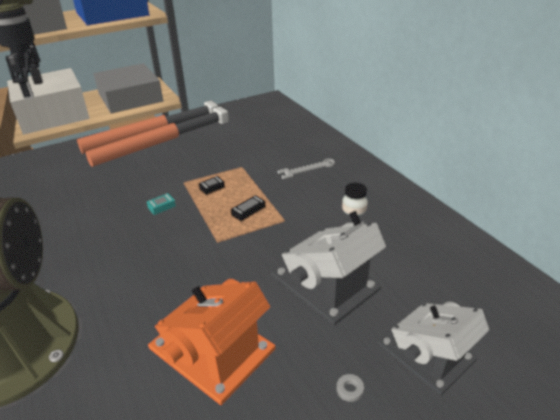

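Top view: the short black module is at (154,230), the long one at (205,217) and a turquoise decoy at (154,281). There are three casings: large grey (315,208), small grey (395,190) and orange (322,305). Orange is excluded, so the larger grey at (315,208) is meant, and the black block at (154,230) is the module. I'll confirm both in one enlarged crop.

Run:
```python
import cv2,numpy as np
t=cv2.imread("pics/top0.png");s=cv2.imread("pics/side0.png")
r=lambda im,x,y,w,h,W,H:cv2.resize(im[y:y+h,x:x+w],(W,H),interpolation=cv2.INTER_CUBIC)
a=r(t,270,170,90,75,400,333)      # 4.444x
b=r(s,270,205,120,100,400,333)  # 3.333x
c=r(t,130,190,110,70,400,254)    # 3.636x
d=r(s,185,165,110,70,400,254)
cv2.imwrite("pics/crop1.png",np.vstack([np.hstack([a,b]),np.hstack([c,d])]))
```

```text
(no output)
```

View pics/crop1.png

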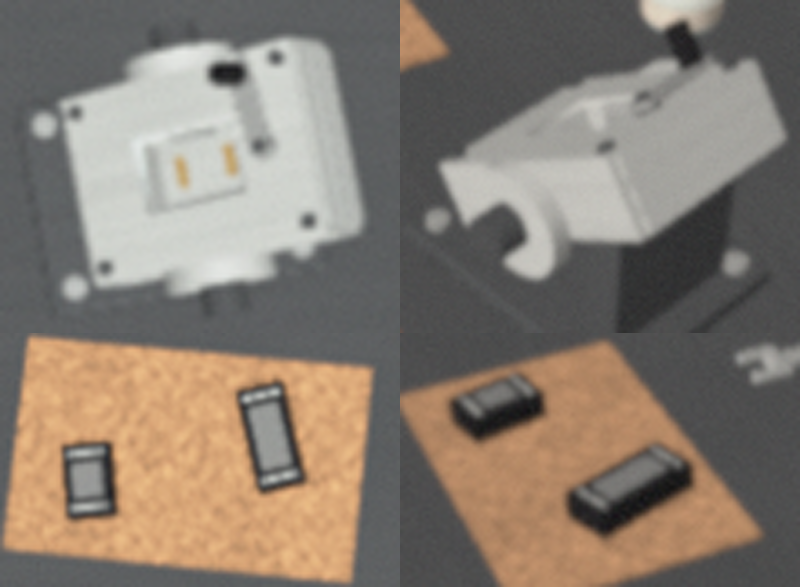

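The crop shows the large grey casing has a clear bay with its mouth corners near crop (132,138), (150,214), (243,190) and (228,125). Its keeper is open, with the pivot at (262,146) and the post at about (228,72). The short black module is clearly shorter than the other. Next I'll fit the poses.

```bash
cat > h.py <<'E'
import numpy as np,cv2
from scipy.optimize import minimize,least_squares
from scipy.spatial.transform import Rotation as R
from station import arm
CM={n:arm.camera_model(n) for n in("top","side")}
def proj(n,P):
    m=CM[n]; return cv2.projectPoints(np.atleast_2d(np.asarray(P,float)),m["rvec"],m["tvec"],m["camera_matrix"],m["D"])[0][:,0]
def ray(n,uv,z):
    m=CM[n]; p=cv2.undistortPoints(np.array([[uv]],float),m["camera_matrix"],m["D"])[0,0]
    Rm=cv2.Rodrigues(m["rvec"])[0]; c=-Rm.T@m["tvec"]; d=Rm.T@np.r_[p,1]; return c+d*(z-c[2])/d[2]
def casR(yaw):  # columns x,y,z of casing; yaw=0: face leans to world +y
    c,s=np.cos(np.radians(35)),np.sin(np.radians(35))
    return R.from_euler('z',yaw).as_matrix()@np.array([[0,1,0],[-c,0,s],[s,0,c]]).T.reshape(3,3).T if 0 else R.from_euler('z',yaw).as_matrix()@np.column_stack([[0,-c,s],[1,0,0],[0,s,c]])
def box(T,Rm,d): 
    g=np.array([[i,j,k] for i in(-1,1) for j in(-1,1) for k in(-1,1)])*np.array(d)/2; return T+g@Rm.T
E
cat > fit.py <<'E'
from h import *
top=lambda u,v:((u+.5)/(400/90)-.5+270,(v+.5)/(333/75)-.5+170)
sid=lambda u,v:((u-400+.5)/(400/120)-.5+270,(v+.5)/3.33-.5+205)
obs=[("top",top(132,138),'m',(-32,21.5)),("top",top(150,214),'m',(-32,-21.5)),("top",top(243,190),'m',(32,-21.5)),
("top",top(228,125),'m',(32,21.5)),("top",top(262,146),'p',(48,0)),("side",sid(645,103),'p',(48,0)),
("top",top(275,58),'s',(1,1)),("top",top(308,221),'s',(1,-1)),("top",top(105,268),'s',(-1,-1)),("top",top(75,112),'s',(-1,1)),("side",sid(606,147),'s',(1,-1))]
def res(p):
    Rm=casR(p[2]); o=np.r_[p[:2],.11]; r=[]
    for n,uv,k,q in obs:
        l=np.r_[np.array(q)/1000,0] if k=='m' else np.array([.048,0,.007]) if k=='p' else np.array([p[3]+q[0]*p[4],q[1]*p[5],0])
        r.append(proj(n,o+Rm@l)[0]-uv)
    return np.ravel(r)
x0=ray("top",top(190,165),.11)
s=least_squares(res,[x0[0],x0[1],.2,0,.06,.045],loss='soft_l1')
print("casing",s.x.round(4)); print(s.fun.reshape(-1,2).round(1).tolist())
C=s.x[:3]; Rm=casR(C[2]); o=np.r_[C[:2],.11]
# keeper post top
pt=lambda q:o+Rm@np.array([.048-.042*np.cos(q),.042*np.sin(q),.03])
for q in np.arange(1.2,2.05,.2): print("q",round(q,1),proj("top",pt(q))[0].round(1),proj("side",pt(q))[0].round(1))
print("post seen",top(217,72),sid(672,32))
# modules
def mod(L,seed):
    masks={}
    for n,bx in (("top",(130,190,110,70)),("side",(180,160,110,85))):
        f=cv2.imread(f"pics/{n}0.png").astype(int); sat=f.max(2)-f.min(2)
        m=np.uint8(sat<35)*255; x,y,w,h=bx; z=np.zeros_like(m); z[y:y+h,x:x+w]=m[y:y+h,x:x+w]
        _,lab,_,_=cv2.connectedComponentsWithStats(z); u,v=seed[n]; mm=np.uint8(lab==lab[v,u])
        ct=cv2.findContours(mm,cv2.RETR_EXTERNAL,cv2.CHAIN_APPROX_NONE)[0]
        masks[n]=cv2.drawContours(np.zeros_like(mm),ct,-1,1,-1).astype(float)
    def cost(p):
        P=box(np.array([p[0],p[1],.013]),R.from_euler('z',p[2]).as_matrix(),(L,.036,.02)); c=0
        for n in masks:
            h=cv2.convexHull(np.float32(proj(n,P))); im=np.zeros((420*8,560*8),np.uint8)
            cv2.fillConvexPoly(im,np.int32(np.round((h+.5)*8)),255)
            c+=np.abs(cv2.resize(im,(560,420),interpolation=cv2.INTER_AREA)/255-masks[n]).sum()
        return c
    g=ray("top",seed["top"],.023); best=None
    for y in(0.,.2,-.2):
        r=minimize(cost,[g[0],g[1],y],method='Nelder-Mead',options=dict(initial_simplex=[[g[0],g[1],y],[g[0]+.006,g[1],y],[g[0],g[1]+.006,y],[g[0],g[1],y+.2]],maxiter=120))
        if best is None or r.fun<best.fun: best=r
    return best.x,best.fun,[masks[n].sum() for n in masks]
print("short",mod(.056,dict(top=(154,230),side=(211,185))))
print("long",mod(.078,dict(top=(205,217),side=(248,208))))
E
python3 fit.py
```

```text
casing [ 0.5571 -0.1524  0.206  -0.0007  0.0659  0.0457]
[[0.4, 0.5], [-0.5, -0.0], [0.7, 0.0], [0.7, -2.3], [-0.8, -0.0], [-0.6, -1.3], [0.1, 0.0], [-0.1, -0.0], [-0.1, -0.2], [0.1, 0.2], [0.1, 1.1]]
q 1.2 [314.9 188. ] [347.3 213.2]
q 1.4 [317.6 186.3] [351.2 212.3]
q 1.6 [320.5 185.2] [354.6 211.7]
q 1.8 [323.6 184.8] [357.3 211.4]
q 2.0 [326.7 185.1] [359.4 211.6]
post seen (318.4375, 185.82882882882882) (351.25, 214.25975975975976)
short (array([0.49404033, 0.26181772, 0.09836238]), np.float64(137.58823529411762), [np.float64(256.0), np.float64(289.0)])
long (array([0.53189304, 0.12851638, 0.29594908]), np.float64(165.44313725490196), [np.float64(349.0), np.float64(473.0)])
```

```bash
sed -i 's/sat<35/sat<60/' fit.py; python3 fit.py | tail -2
cat >> h.py <<'E'
C=np.array([.5571,-.1524,.206]); CR=casR(C[2]); CO=np.r_[C[:2],.11]
def cas(x,y,z): return CO+CR@(np.array([x,y,z])/1000.)
def torot(sgn,psi=0): # tool into the face, tool y along sgn*y_c, spun by psi
    y=sgn*CR[:,1]; z=-CR[:,2]; M=np.column_stack([np.cross(y,z),y,z])
    return R.from_matrix(M@R.from_euler('z',psi).as_matrix()).as_rotvec()
def down(yaw,sgn): # tool down, y along sgn*(module y)
    y=sgn*np.array([-np.sin(yaw),np.cos(yaw),0]); z=np.array([0,0,-1.]); return R.from_matrix(np.column_stack([np.cross(y,z),y,z])).as_rotvec()
E
python3 - <<'E'
from h import *
print(arm.tip_extent, R.from_rotvec(arm.current_eef_rot()).as_matrix().round(2).tolist())
f=lambda q:None if q is None else np.round(q,2).tolist()
for s in(1,-1):
    print("pick",s,f(arm.solve_ik([.494,.262,.03],down(.098,s))))
    for z in(30,90): print("bay",s,z,f(arm.solve_ik(cas(0,0,z),torot(s))))
    for q in(0,1,1.6):
        for psi in(0,.785,1.57,-.785): print("post",q,psi,f(arm.solve_ik(cas(48-42*np.cos(q),42*np.sin(q),29),torot(s,psi))))
E
```

```text
short (array([0.49397542, 0.2608379 , 0.12808524]), np.float64(9009.254901960785), [np.float64(296.0), np.float64(9350.0)])
long (array([0.53021511, 0.12802411, 0.27697679]), np.float64(56.27058823529411), [np.float64(397.0), np.float64(565.0)])
0.019 [[-0.95, 0.32, -0.0], [0.32, 0.95, -0.0], [0.0, -0.0, -1.0]]
pick 1 [0.42, 0.6, 1.66, -0.0, 0.88, -1.25]
bay 1 30 [-0.09, 0.44, 1.73, -0.76, 0.93, 0.16]
bay 1 90 [-0.02, 0.35, 1.72, -0.71, 1.04, 0.13]
post 0 0 [-0.1, 0.43, 1.73, -0.75, 0.93, 0.15]
post 0 0.785 [-0.1, 0.43, 1.73, -0.75, 0.93, 0.93]
post 0 1.57 [-0.1, 0.43, 1.73, -0.75, 0.93, 1.72]
post 0 -0.785 [-0.1, 0.43, 1.73, -0.75, 0.93, -0.64]
post 1 0 [-0.1, 0.49, 1.61, -0.72, 0.97, 0.09]
post 1 0.785 [-0.1, 0.49, 1.61, -0.72, 0.97, 0.88]
post 1 1.57 [-0.1, 0.49, 1.61, -0.72, 0.97, 1.66]
post 1 -0.785 [-0.1, 0.49, 1.61, -0.72, 0.97, -0.69]
post 1.6 0 [-0.13, 0.5, 1.57, -0.71, 0.98, 0.04]
post 1.6 0.785 [-0.13, 0.5, 1.57, -0.71, 0.98, 0.82]
post 1.6 1.57 [-0.13, 0.5, 1.57, -0.71, 0.98, 1.61]
post 1.6 -0.785 [-0.13, 0.5, 1.57, -0.71, 0.98, -0.75]
pick -1 [0.42, 0.6, 1.66, 0.0, 0.88, 1.89]
bay -1 30 None
bay -1 90 None
post 0 0 None
post 0 0.785 [-0.1, 0.43, 1.73, -0.75, 0.93, -2.21]
post 0 1.57 [-0.1, 0.43, 1.73, -0.75, 0.93, -1.42]
post 0 -0.785 [-0.1, 0.43, 1.73, -0.75, 0.93, 2.5]
post 1 0 None
post 1 0.785 [-0.1, 0.49, 1.61, -0.72, 0.97, -2.27]
post 1 1.57 [-0.1, 0.49, 1.61, -0.72, 0.97, -1.48]
post 1 -0.785 [-0.1, 0.49, 1.61, -0.72, 0.97, 2.45]
post 1.6 0 None
post 1.6 0.785 [-0.13, 0.5, 1.57, -0.71, 0.98, -2.32]
post 1.6 1.57 [-0.13, 0.5, 1.57, -0.71, 0.98, -1.53]
post 1.6 -0.785 [-0.13, 0.5, 1.57, -0.71, 0.98, 2.39]
```

Run:
```python
from h import *
p=np.array([.494,.2613,0]); r=down(.115,1)
arm.gripper_to(1.0,40)
arm.goto(p+[0,0,.10],r); print(arm.move_straight(p+[0,0,.030],v=.08,guard=15))
arm.gripper_to(0.0,40); print(arm.current_width(),arm.current_grasp_force(),arm.current_eef_pos())
arm.move_straight(p+[0,0,.20],v=.2)
arm.goto(cas(0,0,100),torot(1)); arm.move_straight(cas(0,0,40),v=.15)
print(arm.current_width(),arm.current_grasp_force(),arm.current_time(),arm.current_ft_force(),arm.current_eef_pos()-cas(0,0,40))
f={n:arm.grab_frame(n) for n in("top","side")}
for n in f: cv2.imwrite(f"pics/{n}1.png",f[n][:,:,::-1])
r=lambda im,x,y,w,h,W,H:cv2.resize(im[y:y+h,x:x+w],(W,H),interpolation=cv2.INTER_CUBIC)
cv2.imwrite("pics/crop2.png",np.hstack([r(f["top"],260,160,110,100,400,364),r(f["side"],260,170,130,118,400,364)])[:,:,::-1])
```

```text
False
0.4073001241481645 40.553247928619385 [0.49421661 0.26140365 0.03038671]
0.41015869372754743 40.016058683395386 6.375 [-0.62704938  0.94095438 -0.14362217] [0.00020314 0.00032393 0.00039378]
```

View pics/crop2.png

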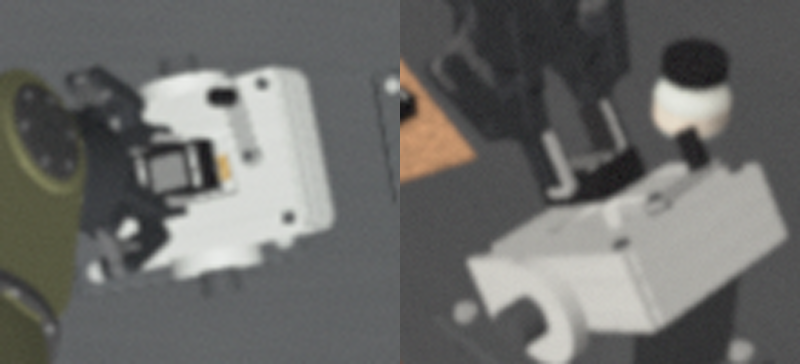

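The module is held squarely with its aligned outline above the bay; its right end is at about crop (212,165) in the top view. I'll compare that with the predicted outline, then insert with a force guard.

Run:
```python
from h import *
for z in(33,13):
  for x,y in((28,18),(28,-18),(-28,-18),(-28,18)):
    P=cas(x,y,z); print(z,x,y,((proj("top",P)[0]-[260,160]+.5)*400/110).round(),((proj("side",P)[0]-[260,170]+.5)*400/130+[400,0]).round())
im=cv2.imread("pics/top1.png"); 
cv2.imwrite("pics/crop3.png",cv2.resize(im[190:225,290:340],(800,560),interpolation=cv2.INTER_CUBIC))
ov=cv2.imread("pics/crop3.png")
pp=lambda z,a,b:[tuple(int(v) for v in ((proj("top",cas(x,y,z))[0]-[290,190]+.5)*16)) for x,y in((a,b),(a,-b),(-a,-b),(-a,b))]
cv2.polylines(ov,[np.array(pp(33,28,18))],True,(0,0,255),1);cv2.polylines(ov,[np.array(pp(13,28,18))],True,(0,255,0),1);cv2.polylines(ov,[np.array(pp(0,32,21.5))],True,(255,0,0),1)
cv2.imwrite("pics/crop3.png",ov)
```

```text
33 28 18 [199. 136.] [637. 146.]
33 28 -18 [209. 189.] [592. 173.]
33 -28 -18 [138. 206.] [535. 180.]
33 -28 18 [128. 155.] [579. 154.]
13 28 18 [213. 137.] [651. 178.]
13 28 -18 [223. 189.] [606. 206.]
13 -28 -18 [152. 206.] [548. 211.]
13 -28 18 [143. 155.] [592. 184.]
```

View pics/crop3.png

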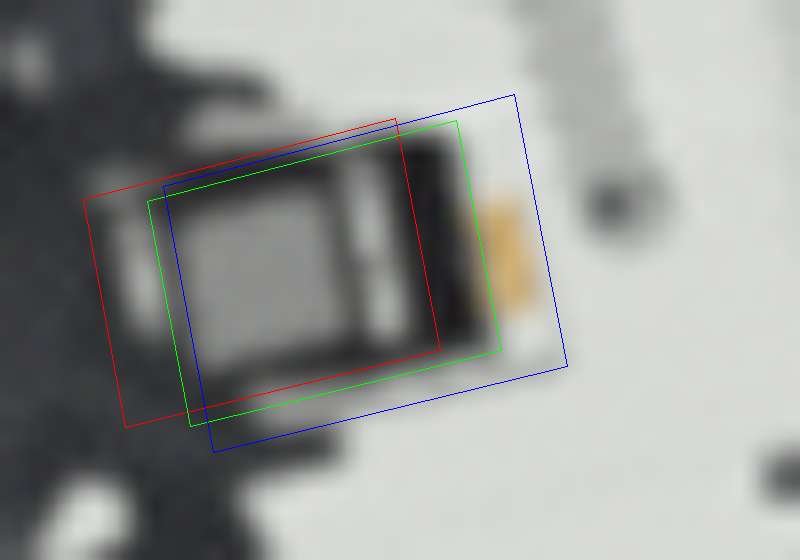

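The projected outline matches the held module to within about 1 mm, both along and across the bay. I'll insert under guard.

Run:
```python
from h import *
loc=lambda:(CR.T@(arm.current_eef_pos()-CO)*1000).round(1)
lf=lambda:(CR.T@arm.current_ft_force()).round(1)
for z in(28,25,23,21,19.5):
    g=arm.move_straight(cas(.5,0,z),v=.04,guard=20)
    print(z,g,loc(),lf(),(arm.current_wrist_torque()@CR).round(2),round(arm.current_width(),3))
    if g: break
f=arm.grab_frame("side"); t=arm.grab_frame("top"); print(arm.current_time())
r=lambda im,x,y,w,h,W,H:cv2.resize(im[y:y+h,x:x+w],(W,H),interpolation=cv2.INTER_CUBIC)
cv2.imwrite("pics/crop4.png",np.hstack([r(t,280,175,70,64,400,364),r(f,295,195,80,73,400,364)])[:,:,::-1])
```

```text
28 False [ 0.5 -0.1 27.8] [-1.5  0.2 -1.3] [ 0.02  0.43 -0.  ] 0.407
25 False [ 0.5 -0.1 24.8] [-1.6  0.3 -1.1] [-0.02  0.41 -0.09] 0.406
23 False [ 0.5 -0.  22.9] [-0.4  0.4 -1. ] [0.03 0.36 0.01] 0.409
21 False [ 0.5 -0.2 20.9] [-0.  -1.8 -0.4] [-0.29  0.26 -0.04] 0.406
19.5 False [ 0.5 -0.2 19.4] [ 0.7 -2.2 -1.3] [-0.37  0.25  0.04] 0.412
8.025
```

View pics/crop4.png

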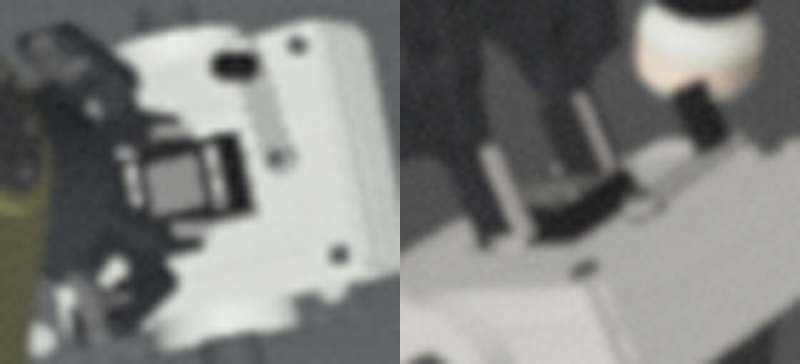

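The module has entered the mouth, and the side force of about -2 N in y shows the leaf touching it. I'll press on until the fingertips are near the face, then release and push with the shut fingers.

```bash
cat >> h.py <<'E'
loc=lambda:(CR.T@(arm.current_eef_pos()-CO)*1000).round(1)
lf=lambda:(CR.T@arm.current_ft_force()).round(1)
E
python3 - <<'E'
from h import *
for z in(18,16.5,15):
    g=arm.move_straight(cas(.5,0,z),v=.03,guard=15); print(z,g,loc(),lf(),round(arm.current_width(),3))
    if g: break
arm.gripper_to(.55); print("rel",loc(),lf())
arm.move_straight(cas(.5,0,60),v=.15)
arm.gripper_to(0.0,40); print(round(arm.current_width(),3))
g=arm.move_straight(cas(0,0,33),v=.1,guard=8); print("down",g,loc(),lf())
t=arm.grab_frame("top");f=arm.grab_frame("side"); print(arm.current_time())
r=lambda im,x,y,w,h,W,H:cv2.resize(im[y:y+h,x:x+w],(W,H),interpolation=cv2.INTER_CUBIC)
cv2.imwrite("pics/crop5.png",np.hstack([r(t,280,175,70,64,400,364),r(f,295,195,80,73,400,364)])[:,:,::-1])
E
```

```text
18 False [ 0.5  0.  18.3] [ 0.3 -3.6  4.6] 0.409
16.5 False [ 0.6  0.1 18.2] [ -3.2 -12.4  27.2] 0.406
15 False [ 0.6  0.2 18. ] [ -5.9 -21.6  50.5] 0.41
rel [ 0.8  1.1 16.5] [-2.4 -2.5 18.3]
-0.006
down False [-0.  -0.2 32.7] [ 0.  -0.3  0.2]
10.5333
```

View pics/crop5.png

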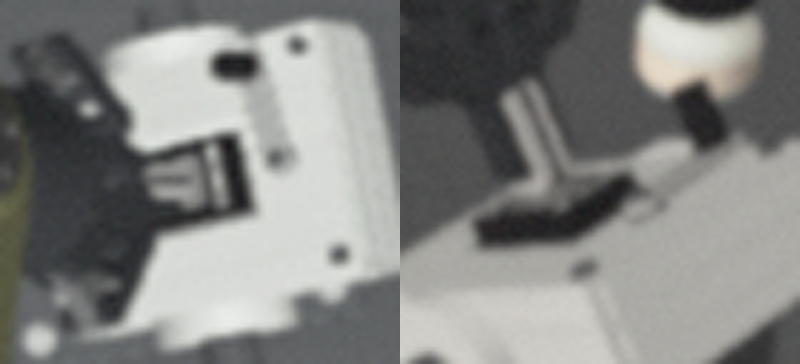

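The module sits square in the mouth, about 10 mm proud. I'll push in steps with a force check.

Run:
```python
from h import *
z=32
while z>16.5:
    z-=1; arm.move_straight(cas(0,0,z),v=.04,guard=25); l,f=loc(),lf()
    print(z,l,f)
    if f[2]>28: break
arm.sleep(.2); print(loc(),lf(),arm.current_time())
```

```text
31 [ 0.   0.1 31.2] [0.1 0.1 0. ]
30 [-0. -0. 30.] [-0.1  0.1 -0.1]
29 [ 0.  0. 29.] [-0.4 -0.5  0.5]
28 [-0.  -0.  27.9] [-0.5  0.4 -0.1]
27 [-0.  -0.  26.9] [-0.1 -0.3 -0.2]
26 [-0.  -0.  25.9] [-0.6 -0.   0.3]
25 [-0.  -0.  24.9] [ 0.3 -1.2  0.6]
24 [-0.  -0.  23.9] [0.4 0.1 0.2]
23 [-0.  -0.  22.9] [0.3 0.8 1.6]
22 [-0.  -0.  21.9] [ 0.1 -0.1  0.3]
21 [-0.  -0.  20.9] [ 0.6 -0.5 -0.8]
20 [-0.  -0.  19.9] [ 0.3 -0.7  0.1]
19 [ 0.   0.  19.1] [-0.6 -1.3  4.3]
18 [ 0.   0.1 19. ] [-3.4 -7.1 19.3]
17 [ 0.1  0.2 19. ] [ -5.8 -11.5  34.9]
[ 0.1  0.2 19. ] [ -5.  -12.5  33.9] 14.4833
```

Run:
```python
from h import *
arm.move_straight(cas(0,0,60),v=.15); arm.goto(cas(-60,-40,130),torot(1))
t=arm.grab_frame("top");f=arm.grab_frame("side"); print(arm.current_time())
cv2.imwrite("pics/top6.png",t[:,:,::-1]);cv2.imwrite("pics/side6.png",f[:,:,::-1])
r=lambda im,x,y,w,h,W,H:cv2.resize(im[y:y+h,x:x+w],(W,H),interpolation=cv2.INTER_CUBIC)
cv2.imwrite("pics/crop6.png",np.hstack([r(t,280,175,70,64,400,364),r(f,280,195,80,73,400,364)])[:,:,::-1])
```

```text
15.5
```

View pics/crop6.png

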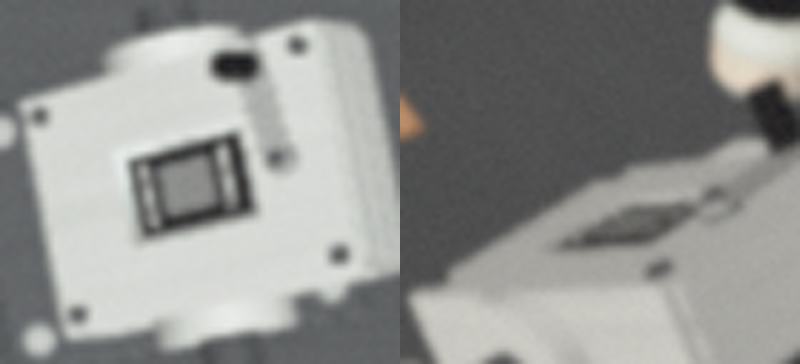

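The picture shows the module flush in the bay, centred at about crop (190,185), and the keeper still open. The post's pixels correspond to q of about 1.45. I'll cage the post and sweep it shut along its arc.

Run:
```python
from h import *
P=lambda q,z:cas(48-42*np.cos(q),42*np.sin(q),z)
q=1.45
arm.gripper_to(.5,20)
arm.goto(P(q,90),torot(1,q)); print(arm.move_straight(P(q,28),v=.12,guard=8),loc(),lf())
arm.gripper_to(.25,20); print(arm.current_width(),arm.current_grasp_force(),lf())
while q>-.12:
    q-=.12 if q>.15 else .04
    arm.move_straight(P(q,28),torot(1,q),v=.05,guard=20); f=lf(); print(round(q,2),loc(),f)
    if np.linalg.norm(f)>15: break
arm.gripper_to(.5); print(lf())
arm.move_straight(P(q,90),v=.15); arm.goto(cas(-90,-60,140),torot(1))
t=arm.grab_frame("top");f=arm.grab_frame("side"); print(arm.current_time())
r=lambda im,x,y,w,h,W,H:cv2.resize(im[y:y+h,x:x+w],(W,H),interpolation=cv2.INTER_CUBIC)
cv2.imwrite("pics/crop7.png",np.hstack([r(t,280,175,70,64,400,364),r(f,280,195,80,73,400,364)])[:,:,::-1])
for q in(0,.1,.2):print(((proj("top",P(q,30))[0]-[280,175]+.5)*400/70).round(),((proj("side",P(q,30))[0]-[280,195]+.5)*5+[400,0]).round())
```

```text
False [43.1 41.9 28.5] [ 1.1 -0.2  0.3]
0.24856133691511442 0.0 [ 0.6 -0.9  0.6]
1.33 [37.9 40.8 28.1] [ 0.6 -0.5 -0.1]
1.21 [33.3 39.3 28. ] [ 0.3 -0.1 -0.4]
1.09 [28.7 37.3 28. ] [ 0.3 -0.   0.9]
0.97 [24.4 34.7 28. ] [-0.9  0.3 -0.6]
0.85 [20.5 31.7 28.1] [ 0.3  0.7 -0.8]
0.73 [16.8 28.1 28. ] [-0.5  0.4 -0.9]
0.61 [13.7 24.2 28. ] [ 0.7  0.5 -0.4]
0.49 [11.1 19.9 28.1] [ 0.2  0.  -0.5]
0.37 [ 9.  15.3 28. ] [-1.5 -0.3  0.2]
0.25 [ 7.4 10.6 28. ] [-0.1  0.2  0.1]
0.13 [ 6.5  5.6 28. ] [ 0.3 -1.  -0.1]
0.09 [ 6.2  4.  28. ] [ 0.5 -0.2 -0.1]
0.05 [ 6.1  2.2 28. ] [-0.1  0.5 -0.1]
0.01 [ 6.   0.4 28. ] [-0.3 -0.2 -0.1]
-0.03 [ 6.  -1.2 28. ] [ 0.2  0.9 -0.1]
-0.07 [ 6.1 -2.9 28. ] [ 0.2  0.5 -0.3]
-0.11 [ 6.5 -3.5 28.2] [ 1.   8.9 -5.3]
-0.15 [ 7.  -4.  28.4] [  0.9  19.9 -10.5]
[-0.1  0.3  0.6]
24.3583
[165. 181.] [615. 147.]
[164. 171.] [623. 142.]
[163. 161.] [633. 136.]
```

View pics/crop7.png

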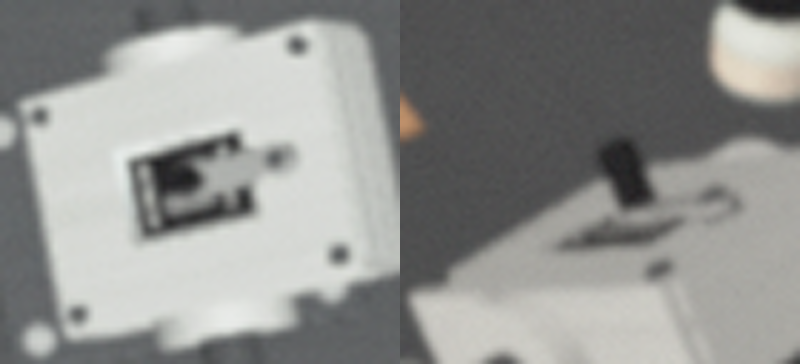

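The keeper lies over the flush module. The post is at crop (178,180) against a predicted (165,181) for q = 0, and the stop was felt at the expected slack. I'm handing in.

```bash
python3 -c "
from station import arm
print(arm.hand_in())"
```

```text
the job is handed in; nothing more can be done
None
```

The short module is pressed home flush in the larger grey casing's bay, the keeper is swung shut against its stop, and the job was handed in at about 24 s; while I was pressing the held module in, the wrist force briefly read about 55 N, most likely fingertips on the casing's face (under the 120 N wrist limit, but over 40 N if fingertips count as gripper body).

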